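# Knock the locking pin home and open the oil filter housing

## Task

Open the oil filter housing on the bench: knock its stiff sprung locking pin fully home with brisk blows of the rubber mallet (never push the pin with the gripper), and put the mallet back down on the bench. Then turn the black bayonet cap counter-clockwise until it meets its end stop, without forcing it against the stop, lift it out and set it down gently, bar upwards, in the steel tray. Leave everything else where it is.

Things in the scene. Friction and masses are not known exactly. Their poses are not given: they have to be found in the camera images.
- housing: Aluminium oil filter housing bolted to the bench: round body 100 mm dia, 40 mm tall, on a 150 x 110 mm foot (x by y). Origin: centre of its underside, on the cap's turning axis; z up. On its +y side, 64 mm from the axis, a round boss (30 mm dia, top at 62 mm) guides the sprung locking pin; on the other side stands a plain stud.
- seat (a point): Centre of the housing's seat on the cap's axis, 40 mm above the bench. Round it runs a wall with a steel bayonet ring on top: 78 mm inside, 92 mm outside dia, top 57 mm above the bench. Two keeper tabs of the ring (inner radius 31.5 mm, underside at 49.5 mm) hold the cap's lugs down. Each ring is clamped at a different angle, which is not measured.
- stud (a point): Top of the fixed plain stud (12 mm dia, headless, 72 mm above the bench) on the housing's -y side, 64 mm from the axis. It is not the pin.
- lock_pin (a joint): Travel of the steel locking pin that stands in the boss on the housing's +y side and moves straight down, m: 0 = fully up, 0.016 = fully home (hard stop). It starts 0 to 4 mm down, is stiff (needs roughly 15 to 18 N) and stays where it is driven. A tongue on the pin, at the cap's level, stands in the way of a cap lug until the pin is nearly home.
- pin_head (a point): Centre of the top face of the locking pin's round mushroom head (24 mm dia, 9 mm thick): 92 mm above the bench when the pin is fully up, 76 mm when fully home.
- cap: Black bayonet cap seated in the housing: disc 58 mm dia, 12 mm thick, two lugs reaching 37 mm radius (15 mm wide, 7 mm thick), on top a grip bar. Origin: centre of the underside, z up. Bar and lugs run 54 degrees (0.942 rad) counter-clockwise (from above) from its x axis. Locked: its x axis is within 5 degrees of the housing's x axis. 80 to 170 g.
- cap_bar (a point): Middle of the cap's upright grip bar (12 mm thick, 44 mm long, 12 to 45 mm above the cap's underside), 8 mm below its top; 77 mm above the bench while seated. Counter-clockwise from above, an end stop on the ring meets a lug 44 to 88 degrees from locked, to be felt; only in the last 12 degrees before it are the lugs free. Then it lifts straight out (20 mm to clear).
- mallet: Rubber mallet standing on one face of its head: black round head 56 mm dia, 88 mm tall; level wooden handle 22 mm wide, 30 mm high, its axis 44 mm above the lower face, along the mallet's -x to 206 mm from the head's axis. Origin: centre of the lower striking face, z up. 300 to 600 g; centre of mass 12 mm from the head's axis towards the handle.
- mallet_handle (a point): Point on the axis of the mallet's handle, 62 mm from the head's axis (34 mm clear of the head), 44 mm above the lower face: a good place to grip, fingers closing across the handle.
- tray: Open steel tray fixed on the bench, 170 x 150 mm (x by y) outside, walls 4 mm thick and 30 mm high, floor 4 mm thick. Origin: centre of its underside.
- spanner: flat steel spanner lying on the bench, 180 mm long; bystander, leave alone. Origin: middle of its underside.
- socket_big: steel socket, upright cylinder 32 mm dia x 38 mm; bystander. Origin: middle of its underside.
- socket_small: steel socket, upright cylinder 24 mm dia x 32 mm; bystander. Origin: middle of its underside.
- piston: aluminium piston, 78 mm dia x 62 mm, upright; bystander. Origin: middle of its underside.
- bearing: steel bearing ring lying flat, 52 mm dia x 15 mm; bystander. Origin: middle of its underside.
- hammer: steel-headed hammer lying on its side, 260 mm; bystander, not to be used. Origin: middle of its underside.
- spray: spray can, 60 mm dia x 170 mm, upright; bystander. Origin: middle of its underside.
There are look-alikes about, which are no part of the job. What is shaped like the housing but yellow is not meant.

How it is judged (in metres and radians):
On the way, in this order (a step that is already met when the one before it is completed fails the run):
1. the mallet knocks the pin downwards briskly (the pin moves faster than 50 mm/s under it) (velocity of joint lock_pin above 0.05 m/s and contact force between mallet and lock_pin above 1 N).
2. the locking pin is home (within 2 mm) while the cap is still seated and locked (value of joint lock_pin above 0.0138 m and angle between the x axis of cap and the x axis of housing, either way round below 0.5 rad and z of cap in the frame of housing below 0.047 m and horizontal distance between cap and housing below 0.006 m), for 0.2 s.
3. the mallet has been put down: it stands or lies still on the bench, outside the tray, out of the gripper (height (world z) of mallet_handle below 0.052 m and horizontal distance between mallet and tray above 0.1 m and contact force between mallet and the fingers below 0.3 N and linear speed of mallet below 0.03 m/s), for 0.2 s.
4. the cap has been turned more than 31 degrees while still seated (angle between the x axis of cap and the x axis of housing, either way round above 0.55 rad and z of cap in the frame of housing below 0.047 m and horizontal distance between cap and housing below 0.006 m), for 0.1 s.
5. the cap is lifted clear of the housing (z of cap in the frame of housing above 0.065 m), for 0.1 s.
At the end, for the whole second after the job is handed in: The cap lies flat (within 8.5 degrees, bar up), at rest, on the tray floor within 55 mm of the tray centre; the pin is within 2.2 mm of fully home; the mallet is at rest on the bench (handle point below 52 mm, head over 100 mm from the tray centre) (horizontal distance between cap and tray below 0.055 m and z of cap in the frame of tray below 0.01 m and angle between cap's own z axis and vertical below 0.15 rad and linear speed of each of cap, mallet below 0.02 m/s and value of joint lock_pin above 0.0138 m and height (world z) of mallet_handle below 0.052 m and horizontal distance between mallet and tray above 0.1 m); the robot touches nothing.
It fails at once if the pin is pushed by the gripper or arm instead of the mallet (contact force between lock_pin and the fingers above 3 N or contact force between lock_pin and the arm above 3 N).
It fails at once if the cap is dropped: it falls faster than 0.8 m/s out of the gripper (linear speed of cap above 0.8 m/s and contact force between cap and the fingers below 0.2 N).
It fails at once if the cap is forced against its stops or keepers, or pressed hard onto the housing (contact force between cap and housing above 50 N).
It fails at once if a bystander is moved more than 30 mm (distance of any of spanner, socket_big, socket_small, piston, bearing, hammer, spray from where it was at the start of the episode above 0.03 m).
It also fails if it takes over 64 s, if anything falls off the work surface, if the arm or the gripper's body presses on something with over 40 N, if the wrist force passes 120 N, or if a joint passes its speed limit or range.

## Robot

A 7-joint arm with a two-finger parallel gripper is mounted at the origin on the work surface. World frame = base frame: x ahead of the robot, y to its left, z up, the work surface at z = 0. Lengths are in m, angles in degrees, forces in N, time in s.
With the tool pointing down it reaches from about 0.425 to 0.875 m from the base axis. Payload 4.7 kg.
Tool frame: the origin (TCP) lies midway between the tips of the shut fingers; the grasp point (between the pads) lies 19 mm behind it; z points along the fingers, y is the line along which they close (so a half turn about z gives the same grasp; the last joint's range is limited). The gripper opens to 87 mm and grips with 3 to 60 N. Pads are 19 mm wide; open, the fingers measure 117 mm over their backs; the gripper's body (75 mm by 190 mm) begins 51 mm behind the grasp point.
Start: joints at [71.052, 18.392, -4.016, 83.108, 1.295, 78.541, -3.26], TCP at [0.22, -0.612, 0.223] pointing down, gripper open.
Joint ranges: [-163.93, 163.93], [-17.29, 119.83], [-79.2, 71.16], [3.27, 140.29], [-89.18, 269.18], [5.43, 117.66], [-154.24, 154.24]. Speed limits (degrees/s): [147.25, 147.25, 180, 180, 180, 180, 180].

## Interface

Orientations are given as [roll, pitch, yaw] about the fixed x, y, z axes, in that order (R = Rz(yaw) Ry(pitch) Rx(roll)).
In Python, from cell import read_state, vision, r gives the robot as it stands.
- The arm moves only by the tool carry_out, never from a script. Its argument "rows" is a list of rows, each an object with "translation": the shift along the tool's x, y, z scaled (see below), a list of three; "rotation": the turn, a rotation vector about the tool's x, y, z scaled (see below), a list of three. A call has exactly 10 rows; each row shifts and turns the commanded pose from where the row before left it, along the tool's axes as they then stand; what a row does not reach is not made up. The controller multiplies each number of a shift by 4 cm and each number of a turn by 0.15 rad. A row lasts 1/8 s, in which the tool goes at most 62.5 mm and 10.7 degrees, less where a joint would pass 70% of its speed; a pose out of reach is approached as far as the arm can. A call with a number of a shift or a turn outside -1 to 1 is refused whole. A call with a gripper value outside its range is refused whole. "jaw" is the opening, from 0 (shut) to 1 (fully open), set as the call begins (left out, the last holds). The fingers move at their own pace and stop on an object; "force" is the grip in N (left out, the last holds). Time passes only in rows, so rows that do not move let the fingers close, or fill a call up. It gives the time, the measured TCP pose, the force, the opening and the grip force at its end, in the units of the state.
- read_state(): the state, without advancing time (a new reading comes with each control period).
- vision.camera(name): name is "side" or "top" or "wrist"; returns (picture, depth): 384x512x3 uint8, red, green, blue; 384x512 float32, m along the optical axis (not along the pixel's ray), 0 where there is no reading.
- vision.camera_info(name): a dict with "intrinsics" (3x3 intrinsics, pixels), "T" (4x4, takes a point from camera to world coordinates). Camera axes: x right, y down, z forward; pixel columns grow to the right and rows downward; lengths in m; the calibration is good to about 2 mm. A picture is of the moment at which its call begins: read the wrist's pose just before it. camera_info takes no time and is no camera call; for the wrist camera it gives the pose at the moment of the call.
- r.job_done(): hands the job in; it is judged then, once.
The state is a dict: "t": time; "qpos": joint angles; "joint_vel": joint speeds; "effort": joint torques, N m; "ee_pos": TCP position; "tcp_rot": TCP orientation; "contact_force": force on the tool from outside, world axes, zero at the start; "moment": the same for the moment, N m; "opening": finger opening in m; "gripper_force": force on a finger pad.
Only numpy, scipy, OpenCV 4.12 (cv2) and the standard library are available. Lean on these libraries where they do the work, as an engineer would, in place of code of your own. Each camera call takes 0.05 s, during which the arm holds its last target. There are 200 camera calls.

## Working session

There is one attempt and no reset: what is moved stays moved. The work goes in short steps, Python scripts to look and compute and a tool call to move; the robot and the scene stay as the last step left them, time stands still between calls to the robot, and variables do not carry over. Pictures are saved under pics/ and viewed, at most 10 in all, crops included, and the job is handed in when it is done.

Besides the shell and the picture viewer there is one more tool, called after ">>>" by a JSON object that holds its "name" and its "arguments", one argument or row to a line. carry_out: Moves the arm, as the interface text tells. Shifts and turns lie within -1 to 1; 1 stands for 4 cm of shift or 0.15 rad of turn. Its arguments: {"type":"object","properties":{"rows":{"type":"array","items":{"type":"object","properties":{"translation":{"type":"array","items":{"type":"number"}},"rotation":{"type":"array","items":{"type":"number"}}}}},"jaw":{"type":"number"},"force":{"type":"number"}},"required":["rows"]}

```bash
mkdir -p pics; cat > h.py <<'E'
import numpy as np, cv2
from cell import read_state, vision, r
def snap(name, fn=None):
    info=vision.camera_info(name); p,d=vision.camera(name)
    if fn: cv2.imwrite('pics/'+fn+'.png',cv2.cvtColor(p,cv2.COLOR_RGB2BGR)); np.savez('pics/'+fn,p=p,d=d,K=info['intrinsics'],T=info['T'])
    return p,d,np.array(info['intrinsics']),np.array(info['T'])
def cloud(d,K,T):
    v,u=np.mgrid[:d.shape[0],:d.shape[1]]
    c=np.stack([(u-K[0,2])/K[0,0]*d,(v-K[1,2])/K[1,1]*d,d],-1)
    return c@T[:3,:3].T+T[:3,3]
E
python3 - <<'E'
from h import *
print(read_state())
for n in ['top','side']:
    p,d,K,T=snap(n,n+'0'); print(n,K.tolist(),T.round(3).tolist())
    
a=cv2.imread('pics/top0.png')
cv2.imwrite('pics/top0b.png',cv2.resize(a,(800,600),interpolation=cv2.INTER_CUBIC))
E
```

```text
{'t': 0.0, 'qpos': array([71.05229538, 18.43874249, -4.01476271, 83.1742976 ,  1.29545219,
       78.53996848, -3.26047014]), 'joint_vel': array([ 0.00942437,  0.00691928, -0.07116849,  0.01258826,  0.09491594,
        0.02194559, -0.03744156]), 'effort': array([ 2.78947664e-04, -4.91289496e+01, -4.03695619e-01, -3.12525773e+01,
       -6.38461090e-02,  4.36897378e-02,  1.69724290e-04]), 'ee_pos': array([ 0.21946326, -0.61125213,  0.22147029]), 'tcp_rot': array([-1.79892254e+02,  6.37589182e-03,  1.97563374e+01]), 'contact_force': array([-0.71756268, -0.1037188 , -0.35899806]), 'moment': array([-0.00070674, -0.09866265,  0.03342716]), 'gripper_force': 0.0, 'opening': 0.08693097134644423}
top [[356.22910059396895, 0.0, 259.8993623053198], [0.0, 356.22910059396895, 190.9255067460365], [0.0, 0.0, 1.0]] [[0.008, -0.996, 0.084, 0.447], [-0.999, -0.005, 0.033, -0.0], [-0.033, -0.084, -0.996, 0.968], [0.0, 0.0, 0.0, 1.0]]
side [[416.58151834704034, 0.0, 250.51333036386973], [0.0, 416.58151834704034, 187.42388025089053], [0.0, 0.0, 1.0]] [[0.985, -0.131, 0.114, 0.399], [-0.173, -0.749, 0.64, -0.648], [0.002, -0.65, -0.76, 0.908], [0.0, 0.0, 0.0, 1.0]]
```

View pics/top0b.png

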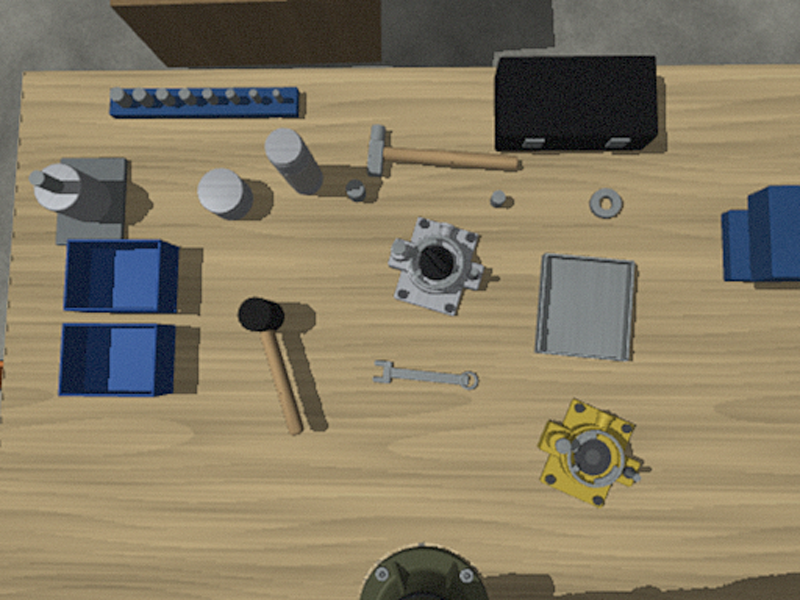

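View pics/side0.png

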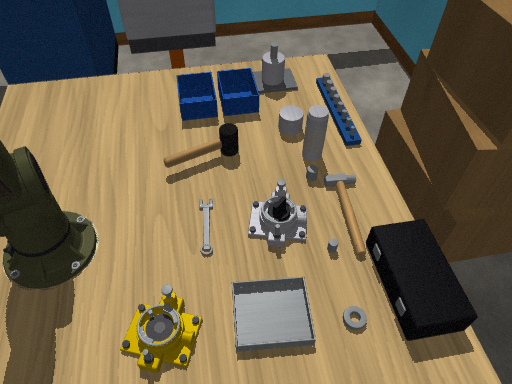

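Top view (800 px wide): mallet head (262,314) with its handle running to (295,430); silver housing (435,262) with the pin at (402,250); tray (587,305); the yellow look-alike is at (590,455). Next I'll measure these from depth in both views.

```bash
cat > m.py <<'E'
from h import *
def circ(P2):  # kasa fit
    A=np.c_[2*P2,np.ones(len(P2))]; s=np.linalg.lstsq(A,(P2**2).sum(1),rcond=None)[0]
    return s[:2],np.sqrt(s[2]+s[:2]@s[:2])
for n in ['top','side']:
    z=np.load(f'pics/{n}0.npz'); p=z['p'].astype(int);d=z['d'];W=cloud(d,z['K'],z['T'])
    x,y,h=W[...,0],W[...,1],W[...,2]
    def rep(nm,m):
        P=W[m]
        if len(P): print(n,nm,len(P),'mean',P.mean(0).round(4),'min',P.min(0).round(3),'max',P.max(0).round(3), 'mid',((np.percentile(P,2,0)+np.percentile(P,98,0))/2).round(4))
        return P
    ok=d>0
    print('bench z',np.median(h[ok&(abs(x-.45)<.02)&(abs(y+.0)<.02)]))
    sat=p.max(-1)-p.min(-1)
    # mallet approx
    rep('mhead',ok&(h>.075)&(h<.1)&(p.max(-1)<60)&(abs(x-.46)<.1)&(abs(y-.26)<.08))
    P=rep('handle',ok&(h>.045)&(h<.075)&(p[...,0]>p[...,2]+25)&(x<.5)&(x>.2)&(y>.1)&(y<.32))
    if len(P):
        c=P.mean(0);u=np.linalg.svd((P-c)[:,:2],full_matrices=False)[2][0];print('dir',u,np.degrees(np.arctan2(u[1],u[0])))
    rep('tray',ok&(h>.02)&(h<.04)&(x>.3)&(x<.58)&(y<-.15)&(y>-.36))
    R=ok&(abs(x-.52)<.1)&(abs(y)<.12)
    P=rep('pin',R&(h>.078)&(h<.1)&(p.min(-1)>60))
    rep('ringtop',R&(h>.052)&(h<.060))
    rep('bar',R&(h>.075)&(h<.092)&(p.max(-1)<70))
    rep('stud',R&(h>.064)&(h<.078)&(p.min(-1)>60))
for n,c in [('top',(270,167)),('side',(280,212))]:
    a=cv2.imread(f'pics/{n}0.png')[c[1]-42:c[1]+42,c[0]-50:c[0]+50]
    cv2.imwrite(f'pics/{n}c.png',cv2.resize(a,(500,420),interpolation=cv2.INTER_CUBIC))
E
python3 m.py; python3 -c "
import cv2;cv2.imwrite('pics/hc.png',cv2.vconcat([cv2.resize(cv2.hconcat([cv2.imread('pics/topc.png'),cv2.imread('pics/sidec.png')]),(800,336))]))"
```

```text
bench z -2.891677776772905e-05
top mhead 365 mean [0.4949 0.2709 0.087 ] min [0.469 0.246 0.076] max [0.519 0.298 0.092] mid [0.4952 0.2717 0.0845]
top handle 576 mean [0.3843 0.2355 0.0573] min [0.3   0.201 0.048] max [0.467 0.273 0.064] mid [0.3852 0.2359 0.0561]
dir [-0.94769068 -0.31919018] -161.38604235867382
top tray 619 mean [ 0.4171 -0.2678  0.0293] min [ 0.301 -0.35   0.02 ] max [ 0.58  -0.187  0.04 ] mid [ 0.4376 -0.2675  0.0298]
top pin 71 mean [0.6034 0.0436 0.0891] min [0.593 0.032 0.083] max [0.613 0.055 0.093] mid [0.6031 0.0438 0.0889]
top ringtop 444 mean [ 0.5793 -0.0152  0.0551] min [ 0.541 -0.08   0.052] max [0.62  0.056 0.06 ] mid [ 0.5813 -0.0121  0.0556]
top bar 90 mean [ 0.5855 -0.0174  0.0838] min [ 0.566 -0.036  0.077] max [ 0.604 -0.001  0.087] mid [ 0.5854 -0.0179  0.0827]
top stud 21 mean [ 0.5694 -0.0667  0.0709] min [ 0.563 -0.084  0.064] max [0.594 0.048 0.074] mid [ 0.5779 -0.019   0.0688]
bench z 0.0013807361237984095
side mhead 240 mean [0.4949 0.268  0.0874] min [0.468 0.245 0.075] max [0.522 0.301 0.095] mid [0.4954 0.2721 0.0845]
side handle 486 mean [0.3844 0.2323 0.0564] min [0.3   0.199 0.045] max [0.471 0.279 0.067] mid [0.3862 0.2339 0.0543]
dir [-0.94825531 -0.31750883] -161.48766369368317
side tray 928 mean [ 0.4284 -0.2744  0.0293] min [ 0.3  -0.35  0.02] max [ 0.58  -0.187  0.04 ] mid [ 0.439  -0.269   0.0297]
side pin 61 mean [0.603  0.0425 0.0899] min [0.592 0.032 0.08 ] max [0.614 0.055 0.094] mid [0.603  0.0439 0.0882]
side ringtop 473 mean [ 0.5801 -0.0209  0.0557] min [ 0.539 -0.084  0.052] max [0.62  0.048 0.06 ] mid [ 0.5801 -0.0152  0.0559]
side bar 98 mean [ 0.5844 -0.0178  0.0839] min [ 0.567 -0.036  0.075] max [0.606 0.039 0.091] mid [0.5848 0.0013 0.0825]
side stud 49 mean [ 0.5854 -0.0206  0.0694] min [ 0.561 -0.084  0.064] max [0.616 0.049 0.076] mid [ 0.5888 -0.0184  0.0699]
```

View pics/hc.png

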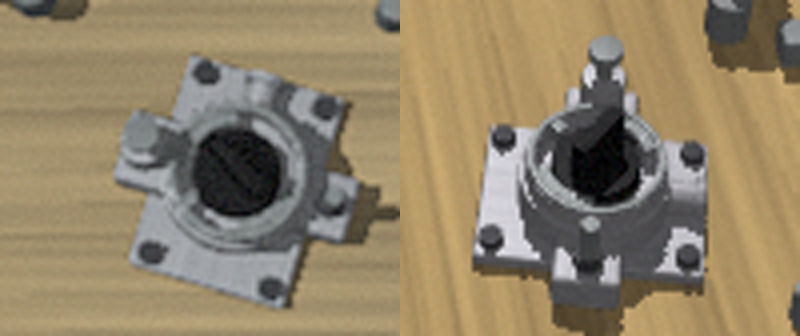

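>>> {"name": "carry_out", "arguments": {
  "rows": [
    {"translation":[1,-0.53,0],"rotation":[0,0,0.015]},
    {"translation":[1,-0.53,0],"rotation":[0,0,0.015]},
    {"translation":[1,-0.53,0],"rotation":[0,0,0.015]},
    {"translation":[1,-0.53,0],"rotation":[0,0,0.015]},
    {"translation":[1,-0.53,0],"rotation":[0,0,0.015]},
    {"translation":[1,-0.53,0],"rotation":[0,0,0.015]},
    {"translation":[1,-0.53,0],"rotation":[0,0,0.015]},
    {"translation":[1,-0.53,0],"rotation":[0,0,0.015]},
    {"translation":[1,-0.53,0],"rotation":[0,0,0.015]},
    {"translation":[1,-0.53,0],"rotation":[0,0,0.015]}
  ],
  "jaw": 1
}}

```text
t: 1.35
ee_pos: [0.5284, -0.279, 0.2221]
tcp_rot: [-180.0, 0.0, 18.5]
contact_force: [-0.6, -0.8, 0.6]
opening: 0.0874
gripper_force: 0.0
```

>>> {"name": "carry_out", "arguments": {
  "rows": [
    {"translation":[0.16,-1,0],"rotation":[0,0,0]},
    {"translation":[0.16,-1,0],"rotation":[0,0,0]},
    {"translation":[0.16,-1,0],"rotation":[0,0,0]},
    {"translation":[0.16,-1,0],"rotation":[0,0,0]},
    {"translation":[0.16,-1,0],"rotation":[0,0,0]},
    {"translation":[0.16,-1,0],"rotation":[0,0,0]},
    {"translation":[0.16,-1,0],"rotation":[0,0,0]},
    {"translation":[0.16,-1,0],"rotation":[0,0,0]},
    {"translation":[0.16,-1,0],"rotation":[0,0,0]},
    {"translation":[0.16,-1,0],"rotation":[0,0,0]}
  ]
}}

```text
t: 2.6
ee_pos: [0.4612, 0.1207, 0.2222]
tcp_rot: [180.0, 0.0, 18.5]
contact_force: [0.3, 0.5, -0.1]
opening: 0.0873
gripper_force: 0.0
```

```bash
cat >> h.py <<'E'
from scipy.spatial.transform import Rotation as Ro
def go(target,rpy=None):
    "shift (units) and turn (units) in tool axes from the measured pose to a world pose"
    s=read_state(); R=Ro.from_euler('xyz',s['tcp_rot'],degrees=True)
    print('t',round(s['t'],2),'pos',s['ee_pos'].round(4),'rot',s['tcp_rot'].round(2),'F',s['contact_force'].round(1),'M',s['moment'].round(2),'open',round(s['opening'],4),'gf',round(s['gripper_force'],1))
    if target is not None: print('shift',(R.inv().apply(np.array(target)-s['ee_pos'])/.04).round(3))
    if rpy is not None: print('turn',((R.inv()*Ro.from_euler('xyz',rpy,degrees=True)).as_rotvec()/.15).round(3))
    return s
E
python3 - <<'E'
from h import *
s=go([.436,.252,.13],[180,0,18.5]); print(s['qpos'].round(1))
p,d,K,T=snap('wrist','w1')
W=cloud(d,K,T)
m=(d>0)&(W[...,2]>.05)&(W[...,2]<.07)&(p[...,0].astype(int)>p[...,2]+25)
print(m.sum())
if m.sum():
    P=W[m];c=P.mean(0);u=np.linalg.svd((P-c)[:,:2],full_matrices=False)[2][0];print(c,u,P.min(0),P.max(0))
m=(d>0)&(W[...,2]>.08)&(W[...,2]<.1)&(p.max(-1)<60)
if m.sum(): print(m.sum(),W[m].min(0),W[m].max(0))
E
```

```text
t 2.6 pos [0.4612 0.1207 0.2222] rot [1.7998e+02 3.0000e-02 1.8460e+01] F [ 0.3  0.5 -0.1] M [-0.03  0.01  0.01] open 0.0873 gf 0.0
shift [ 0.443 -3.315  2.305]
turn [ 0.002  0.003 -0.004]
[ 23.   -1.7 -39.7 105.6  -1.1  75.8 -87.9]
2944
[0.41627264 0.22834061 0.05739391] [-0.60263552  0.79801656] [ 0.3236345  -0.07886695  0.05000926] [0.61033627 0.27452037 0.06964576]
3866 [ 0.46912584 -0.02849445  0.08000545] [0.60327004 0.30055534 0.09096803]
```

>>> {"name": "carry_out", "arguments": {
  "rows": [
    {"translation":[0.09,-0.663,0.3],"rotation":[0,0,0]},
    {"translation":[0.09,-0.663,0.3],"rotation":[0,0,0]},
    {"translation":[0.09,-0.663,0.3],"rotation":[0,0,0]},
    {"translation":[0.09,-0.663,0.3],"rotation":[0,0,0]},
    {"translation":[0.083,-0.663,0.3],"rotation":[0,0,0]},
    {"translation":[0,0,0.7],"rotation":[0,0,0]},
    {"translation":[0,0,0.8],"rotation":[0,0,0]},
    {"translation":[0,0,0.8],"rotation":[0,0,0]},
    {"translation":[0,0,0.7],"rotation":[0,0,0]},
    {"translation":[0,0,0.4],"rotation":[0,0,0]}
  ]
}}

```text
t: 3.9
ee_pos: [0.4357, 0.2502, 0.0249]
tcp_rot: [180.0, 0.1, 18.5]
contact_force: [-0.4, 0.4, -0.7]
opening: 0.0873
gripper_force: 0.0
```

>>> {"name": "carry_out", "arguments": {
  "rows": [
    {"translation":[0,0,0],"rotation":[0,0,0]},
    {"translation":[0,0,0],"rotation":[0,0,0]},
    {"translation":[0,0,0],"rotation":[0,0,0]},
    {"translation":[0,0,0],"rotation":[0,0,0]},
    {"translation":[0,0,0],"rotation":[0,0,0]},
    {"translation":[0,0,0],"rotation":[0,0,0]},
    {"translation":[0,0,-0.5],"rotation":[0,0,0]},
    {"translation":[0,0,-1],"rotation":[0,0,0]},
    {"translation":[0,0,-1],"rotation":[0,0,0]},
    {"translation":[0,0,-1],"rotation":[0,0,0]}
  ],
  "jaw": 0,
  "force": 60
}}

```text
t: 5.15
ee_pos: [0.4355, 0.2506, 0.1679]
tcp_rot: [180.0, 0.1, 18.5]
contact_force: [0.5, 0.1, -5.7]
opening: 0.0207
gripper_force: 60.0
```

```bash
python3 - <<'E'
from h import *
# TCP above pin: head over pin, face ~25 mm above it -> TCP z = .09+.025+.025
s=go([.603-.062*.948,.0437-.062*.317,.16],[180,0,18.5])
for n in ['side','top']:
    p,d,K,T=snap(n,n+'1'); W=cloud(d,K,T); h=W[...,2]
    m=(d>0)&(p.max(-1)<60)&(h>.15)&(h<.25)&(abs(W[...,0]-.49)<.06)&(abs(W[...,1]-.27)<.06)
    if m.sum(): print(n,m.sum(),np.percentile(W[m],[2,98],axis=0).round(4))
E
```

```text
t 5.15 pos [0.4355 0.2506 0.1679] rot [1.7998e+02 9.0000e-02 1.8500e+01] F [ 0.5  0.1 -5.7] M [-0.1   0.11  0.01] open 0.0207 gf 60.0
shift [0.78  6.232 0.2  ]
turn [0.003 0.011 0.   ]
side 258 [[0.4334 0.2324 0.1512]
 [0.525  0.2763 0.1956]]
top 495 [[0.4767 0.2453 0.1574]
 [0.5228 0.2943 0.2058]]
```

```bash
python3 -c "
import cv2;a=cv2.imread('pics/side1.png')[60:220,140:340];b=cv2.imread('pics/top1.png')[140:300,110:310]
cv2.imwrite('pics/s1c.png',cv2.resize(cv2.hconcat([a,b]),(800,320),interpolation=cv2.INTER_CUBIC))"
```

```text
(no output)
```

View pics/s1c.png

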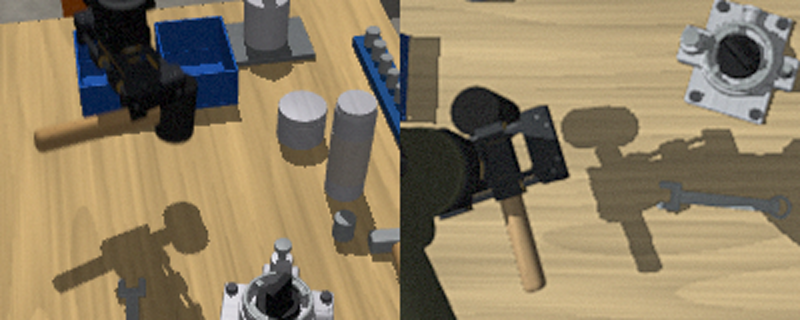

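The picture shows the mallet held off the bench with the head at about (175,110). The handle looks nearly level, so I'll measure its tilt.

```bash
cat > tilt.py <<'E'
from h import *
import sys
def tilt(fn,fresh=None,yaw=18.5):
    s=read_state(); g=s['ee_pos'].copy()
    u=np.array([np.cos(np.radians(yaw)),np.sin(np.radians(yaw))])
    for n in ['side','top']:
        if fresh: p,d,K,T=snap(n,n+fresh)
        else: z=np.load(f'pics/{n}{fn}.npz');p,d,K,T=z['p'],z['d'],z['K'],z['T']
        W=cloud(d,K,T);p=p.astype(int)
        a=(W[...,:2]-g[:2])@u; b=(W[...,:2]-g[:2])@np.array([-u[1],u[0]])
        m=(d>0)&(abs(b)<.014)&(a>-.16)&(a<-.04)&(abs(W[...,2]-g[2]-.034)<.05)&(p[...,0]>p[...,2]+20)
        m2=(d>0)&(abs(b)<.03)&(a>.035)&(a<.1)&(p.max(-1)<60)&(W[...,2]>g[2]-.03)&(W[...,2]<g[2]+.08)
        if m.sum()>10:
            k=np.polyfit(a[m],W[...,2][m],1); print(n,'handle',m.sum(),'slope deg',np.degrees(np.arctan(k[0])).round(2),'top z at grip rel TCP',(k[1]-g[2]).round(4),'lateral',np.polyfit(a[m],b[m],1).round(3))
        if m2.sum()>10:
            print(n,'head',m2.sum(),'a',np.percentile(a[m2],[1,99]).round(4),'b',np.percentile(b[m2],[1,99]).round(4),'z rel',(np.percentile(W[...,2][m2],[1,99])-g[2]).round(4))
if __name__=='__main__': tilt(sys.argv[1])
E
python3 tilt.py 1
```

```text
side handle 432 slope deg -4.95 top z at grip rel TCP -0.0045 lateral [-0.021 -0.009]
side head 250 a [0.036  0.0882] b [-0.0294  0.0001] z rel [-0.0291  0.0249]
top handle 532 slope deg -2.99 top z at grip rel TCP 0.003 lateral [ 0.002 -0.003]
top head 499 a [0.0439 0.0882] b [-0.0283  0.0221] z rel [-0.0251  0.0346]
```

```bash
python3 -c "
from tilt import *
go(None); tilt('',fresh='2'); go(None)"
```

```text
t 5.25 pos [0.4388 0.2527 0.1712] rot [179.99  -0.47  18.49] F [ 1.1 -0.1 -4.5] M [0.03 0.11 0.05] open 0.0202 gf 60.0
side handle 438 slope deg -3.83 top z at grip rel TCP -0.001 lateral [-0.013 -0.007]
side head 294 a [0.0371 0.0918] b [-0.0291  0.0109] z rel [-0.0295  0.029 ]
top handle 539 slope deg -5.97 top z at grip rel TCP -0.0019 lateral [-0.001 -0.004]
top head 480 a [0.0449 0.0892] b [-0.0288  0.0219] z rel [-0.0264  0.0269]
t 5.35 pos [0.4362 0.2505 0.1665] rot [1.7995e+02 1.0000e-02 1.8460e+01] F [-0.7 -0.4 -4.8] M [-0.11  0.24  0.02] open 0.0206 gf 60.0
```

The mallet sits about 3 cm low in the fingers, probably because I lifted before they had closed. I'll set it down and grip it again.

>>> {"name": "carry_out", "arguments": {
  "rows": [
    {"translation":[0,0,0.6],"rotation":[0,0,0]},
    {"translation":[0,0,0.6],"rotation":[0,0,0]},
    {"translation":[0,0,0.5],"rotation":[0,0,0]},
    {"translation":[0,0,0.4],"rotation":[0,0,0]},
    {"translation":[0,0,0.25],"rotation":[0,0,0]},
    {"translation":[0,0,0.1],"rotation":[0,0,0]},
    {"translation":[0,0,0.1],"rotation":[0,0,0]},
    {"translation":[0,0,0],"rotation":[0,0,0]},
    {"translation":[0,0,0],"rotation":[0,0,0]},
    {"translation":[0,0,0],"rotation":[0,0,0]}
  ]
}}

```text
t: 6.6
ee_pos: [0.4369, 0.251, 0.0649]
tcp_rot: [180.0, -0.0, 18.5]
contact_force: [0.5, 0.0, -5.4]
opening: 0.0208
gripper_force: 60.0
```

```bash
python3 -c "
from tilt import *
go([.436,.2515,.025]); tilt('',fresh='3')"
```

```text
t 6.6 pos [0.4369 0.251  0.0649] rot [ 1.7999e+02 -4.0000e-02  1.8460e+01] F [ 0.5  0.  -5.4] M [-0.05  0.24  0.  ] open 0.0208 gf 60.0
shift [-0.019 -0.02   0.997]
side handle 374 slope deg -4.9 top z at grip rel TCP -0.0006 lateral [-0.006 -0.006]
side head 210 a [0.037  0.0912] b [-0.029   0.0163] z rel [-0.0293  0.0285]
top handle 409 slope deg -5.7 top z at grip rel TCP 0.0009 lateral [-0.004 -0.003]
top head 372 a [0.0445 0.0898] b [-0.0284  0.022 ] z rel [-0.0242  0.0305]
```

>>> {"name": "carry_out", "arguments": {
  "rows": [
    {"translation":[0,0,0.08],"rotation":[0,0,0]},
    {"translation":[0,0,0],"rotation":[0,0,0]},
    {"translation":[0,0,0],"rotation":[0,0,0]},
    {"translation":[0,0,0],"rotation":[0,0,0]},
    {"translation":[0,0,0],"rotation":[0,0,0]},
    {"translation":[0,0,0],"rotation":[0,0,0]},
    {"translation":[0,0,0],"rotation":[0,0,0]},
    {"translation":[0,0,0],"rotation":[0,0,0]},
    {"translation":[0,0,0],"rotation":[0,0,0]},
    {"translation":[0,0,0],"rotation":[0,0,0]}
  ],
  "jaw": 0.6
}}

```text
t: 7.95
ee_pos: [0.4366, 0.2509, 0.0613]
tcp_rot: [180.0, 0.0, 18.5]
contact_force: [0.7, -1.0, -0.1]
opening: 0.0525
gripper_force: 0.0
```

```bash
python3 -c "
from tilt import *
go([.436,.2515,.025]); tilt('',fresh='4')"
```

```text
t 7.95 pos [0.4366 0.2509 0.0613] rot [180.     0.    18.47] F [ 0.7 -1.  -0.1] M [ 0.    0.03 -0.06] open 0.0525 gf 0.0
shift [-0.01  -0.019  0.908]
side handle 295 slope deg 0.29 top z at grip rel TCP -0.0043 lateral [-0.001 -0.004]
side head 159 a [0.0361 0.0833] b [-0.0289  0.0018] z rel [-0.0285  0.0303]
top handle 373 slope deg 0.42 top z at grip rel TCP -0.0038 lateral [ 0.    -0.002]
top head 321 a [0.0424 0.0828] b [-0.0278  0.0225] z rel [-0.0257  0.0294]
```

>>> {"name": "carry_out", "arguments": {
  "rows": [
    {"translation":[-0.12,0.05,0.3],"rotation":[0,0,0]},
    {"translation":[0,0,0.3],"rotation":[0,0,0]},
    {"translation":[0,0,0.3],"rotation":[0,0,0]},
    {"translation":[0,0,0],"rotation":[0,0,0]},
    {"translation":[0,0,0],"rotation":[0,0,0]},
    {"translation":[0,0,0],"rotation":[0,0,0]},
    {"translation":[0,0,0],"rotation":[0,0,0]},
    {"translation":[0,0,0],"rotation":[0,0,0]},
    {"translation":[0,0,0],"rotation":[0,0,0]},
    {"translation":[0,0,0],"rotation":[0,0,0]}
  ]
}}

```text
t: 9.3
ee_pos: [0.4328, 0.2475, 0.0253]
tcp_rot: [180.0, -0.0, 18.5]
contact_force: [-0.6, 0.0, 0.1]
opening: 0.0522
gripper_force: 0.0
```

>>> {"name": "carry_out", "arguments": {
  "rows": [
    {"translation":[0,0,0],"rotation":[0,0,0]},
    {"translation":[0,0,0],"rotation":[0,0,0]},
    {"translation":[0,0,0],"rotation":[0,0,0]},
    {"translation":[0,0,0],"rotation":[0,0,0]},
    {"translation":[0,0,0],"rotation":[0,0,0]},
    {"translation":[0,0,0],"rotation":[0,0,0]},
    {"translation":[0,0,0],"rotation":[0,0,0]},
    {"translation":[0,0,0],"rotation":[0,0,0]},
    {"translation":[0,0,0],"rotation":[0,0,0]},
    {"translation":[0,0,-0.2],"rotation":[0,0,0]}
  ],
  "jaw": 0,
  "force": 60
}}

```text
t: 10.55
ee_pos: [0.4317, 0.2462, 0.0324]
tcp_rot: [179.9, 0.2, 18.5]
contact_force: [-0.8, -1.1, -5.8]
opening: 0.0215
gripper_force: 59.7
```

>>> {"name": "carry_out", "arguments": {
  "rows": [
    {"translation":[0,0,-0.3],"rotation":[0,0,0]},
    {"translation":[0,0,-0.8],"rotation":[0,0,0]},
    {"translation":[0,0,-1],"rotation":[0,0,0]},
    {"translation":[0,0,-1],"rotation":[0,0,0]},
    {"translation":[0,0,-0.4],"rotation":[0,0,0]},
    {"translation":[0,0,0],"rotation":[0,0,0]},
    {"translation":[0,0,0],"rotation":[0,0,0]},
    {"translation":[0,0,0],"rotation":[0,0,0]},
    {"translation":[0,0,0],"rotation":[0,0,0]},
    {"translation":[0,0,0],"rotation":[0,0,0]}
  ]
}}

```text
t: 11.8
ee_pos: [0.4325, 0.2475, 0.1729]
tcp_rot: [-180.0, 0.0, 18.5]
contact_force: [-0.3, -0.3, -5.1]
opening: 0.0219
gripper_force: 59.7
```

```bash
python3 -c "
from tilt import *
go([.603-.062*.948,.0437-.062*.317,.16]); tilt('',fresh='5')"
```

```text
t 11.8 pos [0.4325 0.2475 0.1729] rot [-1.7999e+02  5.0000e-02  1.8480e+01] F [-0.3 -0.3 -5.1] M [-0.14  0.21  0.05] open 0.0219 gf 59.7
shift [0.879 6.183 0.32 ]
side handle 466 slope deg 0.18 top z at grip rel TCP 0.0274 lateral [-0.001 -0.008]
side head 385 a [0.0371 0.0902] b [-0.0287  0.0249] z rel [-0.0219  0.0656]
top handle 568 slope deg -0.33 top z at grip rel TCP 0.03 lateral [ 0.013 -0.004]
top head 619 a [0.039  0.0871] b [-0.0272  0.0228] z rel [-0.0163  0.0641]
```

>>> {"name": "carry_out", "arguments": {
  "rows": [
    {"translation":[0.116,0.766,0.027],"rotation":[0,0,0]},
    {"translation":[0.116,0.766,0.027],"rotation":[0,0,0]},
    {"translation":[0.116,0.766,0.027],"rotation":[0,0,0]},
    {"translation":[0.116,0.766,0.027],"rotation":[0,0,0]},
    {"translation":[0.116,0.766,0.027],"rotation":[0,0,0]},
    {"translation":[0.116,0.766,0.027],"rotation":[0,0,0]},
    {"translation":[0.116,0.766,0.027],"rotation":[0,0,0]},
    {"translation":[0.116,0.766,0.027],"rotation":[0,0,0]},
    {"translation":[0,0,0],"rotation":[0,0,0]},
    {"translation":[0,0,0],"rotation":[0,0,0]}
  ]
}}

```text
t: 13.15
ee_pos: [0.5453, 0.0273, 0.1645]
tcp_rot: [-179.9, 0.0, 18.5]
contact_force: [-0.2, 0.0, -4.8]
opening: 0.0217
gripper_force: 59.7
```

```bash
python3 -c "
from tilt import *
go([.5455,.0265,.164]); tilt('',fresh='6')
import cv2
a=cv2.imread('pics/side6.png')[100:260,200:360];b=cv2.imread('pics/top6.png')[90:250,180:340]
cv2.imwrite('pics/s6c.png',cv2.resize(cv2.hconcat([a,b]),(800,400),interpolation=cv2.INTER_CUBIC))"
```

```text
t 13.15 pos [0.5453 0.0273 0.1645] rot [-1.7995e+02  2.0000e-02  1.8480e+01] F [-0.2  0.  -4.8] M [ 0.03  0.32 -0.05] open 0.0217 gf 59.7
shift [-0.003  0.02   0.012]
side handle 548 slope deg 0.04 top z at grip rel TCP 0.0284 lateral [ 0.006 -0.006]
side head 232 a [0.0487 0.0897] b [-0.0265  0.0259] z rel [-0.021  0.066]
```

View pics/s6c.png

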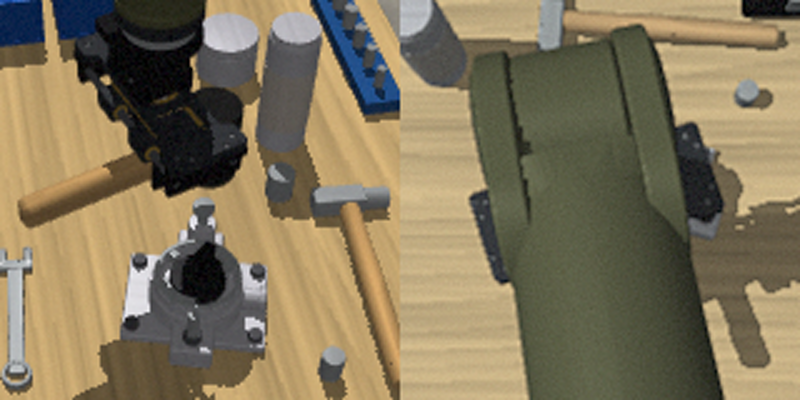

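The mallet head at (215,120) is above the pin (205,205), so I'll strike.

>>> {"name": "carry_out", "arguments": {
  "rows": [
    {"translation":[0,0,0.65],"rotation":[0,0,0]},
    {"translation":[0,0,0.85],"rotation":[0,0,0]},
    {"translation":[0,0,-1],"rotation":[0,0,0]},
    {"translation":[0,0,-0.5],"rotation":[0,0,0]},
    {"translation":[0,0,0],"rotation":[0,0,0]},
    {"translation":[0,0,0],"rotation":[0,0,0]},
    {"translation":[0,0,0],"rotation":[0,0,0]},
    {"translation":[0,0,0],"rotation":[0,0,0]},
    {"translation":[0,0,0],"rotation":[0,0,0]},
    {"translation":[0,0,0],"rotation":[0,0,0]}
  ]
}}

```text
t: 14.5
ee_pos: [0.5456, 0.0268, 0.1646]
tcp_rot: [-180.0, 0.0, 18.5]
contact_force: [0.3, 0.5, -4.8]
opening: 0.0219
gripper_force: 60.0
```

```bash
cat > pin.py <<'E'
from tilt import *
def pin(tag):
    p,d,K,T=snap('side','sp'+tag); W=cloud(d,K,T)
    for q in [W,np.load('pics/side0.npz')]:
        if q is not W: p=q['p'];q=cloud(q['d'],q['K'],q['T'])
        m=(np.hypot(q[...,0]-.603,q[...,1]-.0437)<.010)&(q[...,2]>.066)&(q[...,2]<.1)
        print('pin',m.sum(),np.percentile(q[...,2][m],[50,75,90,97]).round(4), 'topmost row',np.where(m)[0].min())
if __name__=='__main__':
    go(None); pin(sys.argv[1]); tilt('',fresh=sys.argv[1])
E
python3 pin.py 7
```

```text
t 14.5 pos [0.5456 0.0268 0.1646] rot [-1.800e+02  1.000e-02  1.847e+01] F [ 0.3  0.5 -4.8] M [-0.07  0.25 -0.  ] open 0.0219 gf 60.0
pin 40 [0.0805 0.0818 0.0823 0.0827] topmost row 182
pin 54 [0.09   0.0919 0.0932 0.0938] topmost row 179
side handle 555 slope deg -0.74 top z at grip rel TCP 0.0287 lateral [-0.005 -0.006]
side head 230 a [0.0456 0.0903] b [-0.0273  0.025 ] z rel [-0.0211  0.0644]
```

>>> {"name": "carry_out", "arguments": {
  "rows": [
    {"translation":[0,0,0.75],"rotation":[0,0,0]},
    {"translation":[0,0,0.93],"rotation":[0,0,0]},
    {"translation":[0,0,-1],"rotation":[0,0,0]},
    {"translation":[0,0,-0.68],"rotation":[0,0,0]},
    {"translation":[0,0,0],"rotation":[0,0,0]},
    {"translation":[0,0,0],"rotation":[0,0,0]},
    {"translation":[0,0,0],"rotation":[0,0,0]},
    {"translation":[0,0,0],"rotation":[0,0,0]},
    {"translation":[0,0,0],"rotation":[0,0,0]},
    {"translation":[0,0,0],"rotation":[0,0,0]}
  ]
}}

```text
t: 15.9
ee_pos: [0.5455, 0.0268, 0.1645]
tcp_rot: [-180.0, 0.0, 18.5]
contact_force: [1.3, -0.4, -5.0]
opening: 0.0216
gripper_force: 60.0
```

```bash
python3 pin.py 8
```

```text
t 15.9 pos [0.5455 0.0268 0.1645] rot [-1.800e+02  1.000e-02  1.847e+01] F [ 1.3 -0.4 -5. ] M [-0.08  0.23 -0.04] open 0.0216 gf 60.0
pin 41 [0.0771 0.0779 0.0785 0.0788] topmost row 183
pin 54 [0.09   0.0919 0.0932 0.0938] topmost row 179
side handle 566 slope deg 3.21 top z at grip rel TCP 0.0295 lateral [-0.007 -0.006]
side head 223 a [0.0512 0.0862] b [-0.0273  0.0239] z rel [-0.016   0.0703]
```

>>> {"name": "carry_out", "arguments": {
  "rows": [
    {"translation":[0,0,0.88],"rotation":[0,0,0]},
    {"translation":[0,0,0.96],"rotation":[0,0,0]},
    {"translation":[0,0,-1],"rotation":[0,0,0]},
    {"translation":[0,0,-0.84],"rotation":[0,0,0]},
    {"translation":[0,0,0],"rotation":[0,0,0]},
    {"translation":[0,0,0],"rotation":[0,0,0]},
    {"translation":[0,0,0],"rotation":[0,0,0]},
    {"translation":[0,0,0],"rotation":[0,0,0]},
    {"translation":[0,0,0],"rotation":[0,0,0]},
    {"translation":[0,0,0],"rotation":[0,0,0]}
  ]
}}

```text
t: 17.3
ee_pos: [0.5455, 0.0268, 0.1645]
tcp_rot: [-180.0, 0.0, 18.5]
contact_force: [1.0, 0.3, -5.2]
opening: 0.0211
gripper_force: 60.0
```

```bash
python3 pin.py 9
```

```text
t 17.3 pos [0.5455 0.0268 0.1645] rot [-1.7999e+02  2.0000e-02  1.8470e+01] F [ 1.   0.3 -5.2] M [-0.08  0.23 -0.02] open 0.0211 gf 60.0
pin 39 [0.0763 0.0776 0.0786 0.0789] topmost row 183
pin 54 [0.09   0.0919 0.0932 0.0938] topmost row 179
side handle 571 slope deg 9.91 top z at grip rel TCP 0.0304 lateral [-0.012 -0.006]
side head 191 a [0.0495 0.0769] b [-0.0271  0.0241] z rel [0.06   0.0798]
```

The pin stopped at the same height on this blow and only the mallet tilted in the grip, so it is home. I'll carry the mallet back and take out the 10° tilt.

>>> {"name": "carry_out", "arguments": {
  "rows": [
    {"translation":[-0.11,-0.766,0],"rotation":[0,-0.144,0]},
    {"translation":[-0.11,-0.766,0],"rotation":[0,-0.144,0]},
    {"translation":[-0.11,-0.766,0],"rotation":[0,-0.144,0]},
    {"translation":[-0.11,-0.766,0],"rotation":[0,-0.144,0]},
    {"translation":[-0.11,-0.766,0],"rotation":[0,-0.144,0]},
    {"translation":[-0.11,-0.766,0],"rotation":[0,-0.144,0]},
    {"translation":[-0.11,-0.766,0],"rotation":[0,-0.144,0]},
    {"translation":[-0.11,-0.766,0],"rotation":[0,-0.144,0]},
    {"translation":[0,0,0],"rotation":[0,0,0]},
    {"translation":[0,0,0],"rotation":[0,0,0]}
  ]
}}

```text
t: 18.7
ee_pos: [0.4352, 0.2477, 0.1673]
tcp_rot: [180.0, 9.9, 18.4]
contact_force: [-0.2, -0.7, -5.3]
opening: 0.0217
gripper_force: 60.0
```

```bash
python3 pin.py 10; python3 -c "
from h import *
go(read_state()['ee_pos']-[0,0,.1])"
```

```text
t 18.7 pos [0.4352 0.2477 0.1673] rot [179.96   9.87  18.44] F [-0.2 -0.7 -5.3] M [ 0.03 -0.15  0.01] open 0.0217 gf 60.0
pin 37 [0.0769 0.0778 0.079  0.0794] topmost row 183
pin 54 [0.09   0.0919 0.0932 0.0938] topmost row 179
side handle 468 slope deg 0.33 top z at grip rel TCP 0.0291 lateral [-0.013 -0.007]
side head 237 a [0.0369 0.0884] b [-0.0288  0.0225] z rel [-0.0208  0.0693]
top handle 563 slope deg -0.31 top z at grip rel TCP 0.0313 lateral [-0.008 -0.004]
top head 275 a [0.05   0.0876] b [-0.0287  0.0089] z rel [-0.0136  0.0669]
t 18.85 pos [0.4354 0.2471 0.1673] rot [179.96   9.88  18.35] F [-0.1 -0.3 -5.3] M [ 0.04 -0.15  0.01] open 0.0216 gf 60.0
shift [ 4.290e-01 -2.000e-03  2.463e+00]
```

>>> {"name": "carry_out", "arguments": {
  "rows": [
    {"translation":[0.104,0,0.6],"rotation":[0,0,0]},
    {"translation":[0.122,0,0.7],"rotation":[0,0,0]},
    {"translation":[0.122,0,0.7],"rotation":[0,0,0]},
    {"translation":[0.104,0,0.6],"rotation":[0,0,0]},
    {"translation":[0.087,0,0.5],"rotation":[0,0,0]},
    {"translation":[0.052,0,0.3],"rotation":[0,0,0]},
    {"translation":[0.026,0,0.15],"rotation":[0,0,0]},
    {"translation":[0,0,0],"rotation":[0,0,0]},
    {"translation":[0,0,0],"rotation":[0,0,0]},
    {"translation":[0,0,0],"rotation":[0,0,0]}
  ]
}}

```text
t: 20.1
ee_pos: [0.4349, 0.2483, 0.0235]
tcp_rot: [180.0, 9.8, 18.5]
contact_force: [-0.2, -0.1, -4.8]
opening: 0.0216
gripper_force: 60.0
```

```bash
python3 -c "
from tilt import *
go(read_state()['ee_pos']+[0,0,.04]);tilt('',fresh='11')"
```

```text
t 20.1 pos [0.4349 0.2483 0.0235] rot [180.     9.85  18.47] F [-0.2 -0.1 -4.8] M [ 0.05 -0.16 -0.01] open 0.0216 gf 60.0
shift [-0.171  0.    -0.985]
side handle 377 slope deg 0.63 top z at grip rel TCP 0.0301 lateral [-0.01  -0.007]
side head 160 a [0.0378 0.0874] b [-0.0286  0.0214] z rel [-0.0222  0.0689]
top handle 67 slope deg 13.15 top z at grip rel TCP 0.0411 lateral [ 0.114 -0.002]
top head 166 a [0.0568 0.0871] b [-0.0286  0.0066] z rel [-0.0126  0.0675]
```

>>> {"name": "carry_out", "arguments": {
  "rows": [
    {"translation":[0.007,0,0.04],"rotation":[0,0,0]},
    {"translation":[0,0,0],"rotation":[0,0,0]},
    {"translation":[0,0,0],"rotation":[0,0,0]},
    {"translation":[0,0,0],"rotation":[0,0,0]},
    {"translation":[0,0,0],"rotation":[0,0,0]},
    {"translation":[-0.087,0,-0.5],"rotation":[0,0,0]},
    {"translation":[-0.139,0,-0.8],"rotation":[0,0,0]},
    {"translation":[-0.156,0,-0.9],"rotation":[0,0,0]},
    {"translation":[-0.156,0,-0.9],"rotation":[0,0,0]},
    {"translation":[-0.156,0,-0.9],"rotation":[0,0,0]}
  ],
  "jaw": 1
}}

```text
t: 21.45
ee_pos: [0.4347, 0.2485, 0.1867]
tcp_rot: [180.0, 9.8, 18.5]
contact_force: [0.4, -0.1, 0.1]
opening: 0.0869
gripper_force: 0.0
```

```bash
python3 - <<'E'
from tilt import *
s=go(None); print(s['qpos'].round(1))
p,d,K,T=snap('side','side12'); W=cloud(d,K,T)
m=(d>0)&(p.max(-1)<60)&(W[...,2]>.02)&(W[...,2]<.1)&(abs(W[...,0]-.495)<.06)&(abs(W[...,1]-.27)<.06)
print(m.sum(),W[m].min(0),W[m].max(0))
# bar: dark points high, all saved views + top fresh
for fn in ['top0','side0','side12']:
    z=np.load(f'pics/{fn}.npz');W=cloud(z['d'],z['K'],z['T'])
    c=np.array([.5855,-.0175])
    m=(np.hypot(W[...,0]-c[0],W[...,1]-c[1])<.03)&(W[...,2]>.079)&(W[...,2]<.09)&(z['p'].max(-1)<90)
    P=W[m][:,:2]; 
    rc=cv2.minAreaRect(P.astype(np.float32)*1000); u=np.linalg.svd(P-P.mean(0),full_matrices=False)[2][0]
    print(fn,len(P),P.mean(0).round(4),np.degrees(np.arctan2(u[1],u[0]))%180,rc)
E
```

```text
t 21.45 pos [0.4347 0.2485 0.1867] rot [179.99   9.81  18.49] F [ 0.4 -0.1  0.1] M [ 0.1  -0.22 -0.01] open 0.0869 gf 0.0
[  10.6   14.3  -48.    97.7    7.5   82.1 -110.5]
468 [0.46833129 0.23650436 0.02011936] [0.52131396 0.29479189 0.09374451]
top0 87 [ 0.5855 -0.0176] 41.31317929962236 ((585.593017578125, -17.69289207458496), (42.89201354980469, 11.520027160644531), 41.63374328613281)
side0 76 [ 0.5845 -0.0195] 40.913066575460164 ((585.371337890625, -18.104869842529297), (43.12739944458008, 12.406632423400879), 41.656524658203125)
side12 80 [ 0.5842 -0.0199] 39.48058614011663 ((584.5126953125, -18.964523315429688), (41.628204345703125, 11.190756797790527), 41.035125732421875)
```

>>> {"name": "carry_out", "arguments": {
  "rows": [
    {"translation":[0,0.8,0],"rotation":[0,0.229,0]},
    {"translation":[0,0.8,0],"rotation":[0,0.229,0]},
    {"translation":[0,0.8,0],"rotation":[0,0.229,0]},
    {"translation":[0,0.8,0],"rotation":[0,0.229,0]},
    {"translation":[0,0.8,0],"rotation":[0,0.229,0]},
    {"translation":[0.5,0.3,0],"rotation":[0,0,-0.533]},
    {"translation":[0.5,0.3,0],"rotation":[0,0,-0.533]},
    {"translation":[0.5,0.3,0],"rotation":[0,0,-0.533]},
    {"translation":[0,0,0],"rotation":[0,0,-0.533]},
    {"translation":[0,0,0],"rotation":[0,0,-0.533]}
  ],
  "jaw": 0.5,
  "force": 30
}}

```text
t: 22.75
ee_pos: [0.5548, 0.0872, 0.1849]
tcp_rot: [-180.0, 0.0, 41.5]
contact_force: [-0.6, -0.5, 0.7]
opening: 0.0438
gripper_force: 0.0
```

```bash
python3 - <<'E'
from h import *
s=go([.5855,-.0178,.13],[180,0,41.4]); print(s['qpos'].round(1))
E
```

```text
t 22.75 pos [0.5548 0.0872 0.1849] rot [-1.7998e+02  1.0000e-02  4.1540e+01] F [-0.6 -0.5  0.7] M [-0.   -0.02  0.02] open 0.0438 gf 0.0
shift [-1.166  2.475  1.373]
turn [-0.002  0.002  0.017]
[ 26.3  13.  -43.1  97.6   9.2  73.  -67.3]
```

>>> {"name": "carry_out", "arguments": {
  "rows": [
    {"translation":[-0.23,0.5,0],"rotation":[0,0,0.004]},
    {"translation":[-0.23,0.5,0],"rotation":[0,0,0.004]},
    {"translation":[-0.23,0.5,0],"rotation":[0,0,0.004]},
    {"translation":[-0.23,0.5,0.2],"rotation":[0,0,0.004]},
    {"translation":[-0.24,0.48,0.3],"rotation":[0,0,0]},
    {"translation":[0,0,0.5],"rotation":[0,0,0]},
    {"translation":[0,0,0.37],"rotation":[0,0,0]},
    {"translation":[0,0,0],"rotation":[0,0,0]},
    {"translation":[0,0,0],"rotation":[0,0,0]},
    {"translation":[0,0,0],"rotation":[0,0,0]}
  ]
}}

```text
t: 24.0
ee_pos: [0.5857, -0.0179, 0.1299]
tcp_rot: [180.0, 0.0, 41.3]
contact_force: [0.6, -0.4, 0.5]
opening: 0.0436
gripper_force: 0.0
```

```bash
python3 - <<'E'
from h import *
s=go([.5855,-.0178,.059],[180,0,41.4]); print(s['qpos'].round(1))
p,d,K,T=snap('wrist','w13')
W=cloud(d,K,T); c=np.array([.5855,-.0175])
m=(d>0)&(np.hypot(W[...,0]-c[0],W[...,1]-c[1])<.035)&(W[...,2]>.079)&(W[...,2]<.09)&(p.max(-1)<90)
P=W[m][:,:2]; print(len(P),cv2.minAreaRect(P.astype(np.float32)*1000) if len(P)>5 else '')
E
```

```text
t 24.0 pos [ 0.5857 -0.0179  0.1299] rot [179.96   0.    41.28] F [ 0.6 -0.4  0.5] M [-0.01  0.   -0.01] open 0.0436 gf 0.0
shift [-0.003 -0.005  1.773]
turn [ 0.005  0.    -0.014]
[ 31.8  18.3 -38.7  98.1  12.3  67.9 -58.9]
1086 ((585.3797607421875, -16.71104621887207), (43.6223258972168, 11.804763793945312), 41.655338287353516)
```

View pics/w13.png

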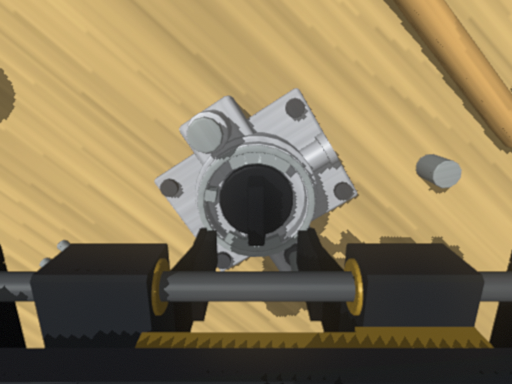

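The wrist view shows the bar (257,215) centred between the fingers (205 and 310). I'll descend and grip it.

>>> {"name": "carry_out", "arguments": {
  "rows": [
    {"translation":[0,0,0.5],"rotation":[0,0,0]},
    {"translation":[0,0,0.5],"rotation":[0,0,0]},
    {"translation":[0,0,0.45],"rotation":[0,0,0]},
    {"translation":[0,0,0.2],"rotation":[0,0,0]},
    {"translation":[0,0,0.1],"rotation":[0,0,0]},
    {"translation":[0,0,0],"rotation":[0,0,0]},
    {"translation":[0,0,0],"rotation":[0,0,0]},
    {"translation":[0,0,0],"rotation":[0,0,0]},
    {"translation":[0,0,0],"rotation":[0,0,0]},
    {"translation":[0,0,0],"rotation":[0,0,0]}
  ]
}}

```text
t: 25.3
ee_pos: [0.5851, -0.0185, 0.0593]
tcp_rot: [-180.0, 0.1, 41.2]
contact_force: [-0.1, -0.8, 0.4]
opening: 0.0435
gripper_force: 0.0
```

>>> {"name": "carry_out", "arguments": {
  "rows": [
    {"translation":[0,0,0],"rotation":[0,0,0]},
    {"translation":[0,0,0],"rotation":[0,0,0]},
    {"translation":[0,0,0],"rotation":[0,0,0]},
    {"translation":[0,0,0],"rotation":[0,0,0]},
    {"translation":[0,0,0],"rotation":[0,0,0]},
    {"translation":[0,0,0],"rotation":[0,0,0]},
    {"translation":[0,0,0],"rotation":[0,0,0]},
    {"translation":[0,0,0],"rotation":[0,0,0]},
    {"translation":[0,0,0],"rotation":[0,0,0]},
    {"translation":[0,0,0],"rotation":[0,0,0]}
  ],
  "jaw": 0,
  "force": 30
}}

```text
t: 26.55
ee_pos: [0.585, -0.0183, 0.0591]
tcp_rot: [-180.0, 0.1, 41.2]
contact_force: [-0.3, 0.8, 0.2]
opening: 0.0116
gripper_force: 30.0
```

```bash
python3 - <<'E'
from h import *
go([.5855,-.0178,.059],[180,0,41.4])
E
```

```text
t 26.55 pos [ 0.585  -0.0183  0.0591] rot [-1.7997e+02  6.0000e-02  4.1240e+01] F [-0.3  0.8  0.2] M [ 0.07  0.   -0.06] open 0.0116 gf 30.0
shift [ 0.017 -0.002  0.003]
turn [-0.003  0.007 -0.019]
```

>>> {"name": "carry_out", "arguments": {
  "rows": [
    {"translation":[0,0,0],"rotation":[0,0,-0.4]},
    {"translation":[0,0,0],"rotation":[0,0,-0.4]},
    {"translation":[0,0,0],"rotation":[0,0,-0.4]},
    {"translation":[0,0,0],"rotation":[0,0,-0.4]},
    {"translation":[0,0,0],"rotation":[0,0,-0.4]},
    {"translation":[0,0,0],"rotation":[0,0,-0.4]},
    {"translation":[0,0,0],"rotation":[0,0,-0.4]},
    {"translation":[0,0,0],"rotation":[0,0,-0.4]},
    {"translation":[0,0,0],"rotation":[0,0,-0.4]},
    {"translation":[0,0,0],"rotation":[0,0,-0.4]}
  ]
}}

```text
t: 27.8
ee_pos: [0.5852, -0.019, 0.0591]
tcp_rot: [-180.0, 0.1, 75.7]
contact_force: [0.5, -0.6, -0.0]
opening: 0.0116
gripper_force: 30.0
```

```bash
cat > st.py <<'E'
from h import *
s=go([.5855,-.0178,.059]); print('q',s['qpos'].round(1))
E
python3 st.py
```

```text
t 27.8 pos [ 0.5852 -0.019   0.0591] rot [-1.7997e+02  7.0000e-02  7.5700e+01] F [ 0.5 -0.6 -0. ] M [-0.15 -0.11  0.02] open 0.0116 gf 30.0
shift [ 0.03  -0.001  0.003]
q [ 35.3  24.4 -43.6 101.7  18.9  61.6 -29.2]
```

>>> {"name": "carry_out", "arguments": {
  "rows": [
    {"translation":[0,0,0],"rotation":[0,0,-0.08]},
    {"translation":[0,0,0],"rotation":[0,0,-0.08]},
    {"translation":[0,0,0],"rotation":[0,0,-0.08]},
    {"translation":[0,0,0],"rotation":[0,0,-0.08]},
    {"translation":[0,0,0],"rotation":[0,0,-0.08]},
    {"translation":[0,0,0],"rotation":[0,0,-0.08]},
    {"translation":[0,0,0],"rotation":[0,0,-0.08]},
    {"translation":[0,0,0],"rotation":[0,0,-0.08]},
    {"translation":[0,0,0],"rotation":[0,0,-0.08]},
    {"translation":[0,0,0],"rotation":[0,0,-0.08]}
  ]
}}

```text
t: 29.05
ee_pos: [0.5851, -0.0184, 0.0591]
tcp_rot: [-179.9, 0.0, 82.5]
contact_force: [-0.1, -0.2, -1.3]
opening: 0.0116
gripper_force: 30.0
```

```bash
python3 st.py
```

```text
t 29.05 pos [ 0.5851 -0.0184  0.0591] rot [-1.7994e+02  3.0000e-02  8.2530e+01] F [-0.1 -0.2 -1.3] M [-0.26 -0.08 -0.03] open 0.0116 gf 30.0
shift [0.017 0.009 0.003]
q [ 36.2  24.8 -44.9 101.6  19.6  61.8 -23. ]
```

>>> {"name": "carry_out", "arguments": {
  "rows": [
    {"translation":[0,0,0],"rotation":[0,0,-0.08]},
    {"translation":[0,0,0],"rotation":[0,0,-0.08]},
    {"translation":[0,0,0],"rotation":[0,0,-0.08]},
    {"translation":[0,0,0],"rotation":[0,0,-0.08]},
    {"translation":[0,0,0],"rotation":[0,0,-0.08]},
    {"translation":[0,0,0],"rotation":[0,0,-0.08]},
    {"translation":[0,0,0],"rotation":[0,0,-0.08]},
    {"translation":[0,0,0],"rotation":[0,0,-0.08]},
    {"translation":[0,0,0],"rotation":[0,0,-0.08]},
    {"translation":[0,0,0],"rotation":[0,0,-0.08]}
  ]
}}

```text
t: 30.3
ee_pos: [0.5851, -0.0184, 0.0591]
tcp_rot: [-179.9, 0.0, 89.4]
contact_force: [-0.5, -0.5, 0.3]
opening: 0.0118
gripper_force: 30.0
```

```bash
python3 st.py
```

```text
t 30.3 pos [ 0.5851 -0.0184  0.0591] rot [-1.7994e+02  3.0000e-02  8.9410e+01] F [-0.5 -0.5  0.3] M [-0.27 -0.07 -0.02] open 0.0118 gf 30.0
shift [0.015 0.011 0.003]
q [ 37.2  25.2 -46.2 101.6  20.4  62.  -16.6]
```

Now at about 51° with no stop felt.

>>> {"name": "carry_out", "arguments": {
  "rows": [
    {"translation":[0,0,0],"rotation":[0,0,-0.08]},
    {"translation":[0,0,0],"rotation":[0,0,-0.08]},
    {"translation":[0,0,0],"rotation":[0,0,-0.08]},
    {"translation":[0,0,0],"rotation":[0,0,-0.08]},
    {"translation":[0,0,0],"rotation":[0,0,-0.08]},
    {"translation":[0,0,0],"rotation":[0,0,-0.08]},
    {"translation":[0,0,0],"rotation":[0,0,-0.08]},
    {"translation":[0,0,0],"rotation":[0,0,-0.08]},
    {"translation":[0,0,0],"rotation":[0,0,-0.08]},
    {"translation":[0,0,0],"rotation":[0,0,-0.08]}
  ]
}}

```text
t: 31.55
ee_pos: [0.5851, -0.0184, 0.0591]
tcp_rot: [-179.9, 0.0, 96.3]
contact_force: [-0.5, -1.0, -0.4]
opening: 0.0116
gripper_force: 30.0
```

```bash
python3 st.py
```

```text
t 31.55 pos [ 0.5851 -0.0184  0.0591] rot [-1.7994e+02  2.0000e-02  9.6280e+01] F [-0.5 -1.  -0.4] M [-0.27 -0.12 -0.04] open 0.0116 gf 30.0
shift [0.015 0.012 0.003]
q [ 38.2  25.7 -47.5 101.6  21.2  62.2 -10.3]
```

>>> {"name": "carry_out", "arguments": {
  "rows": [
    {"translation":[0,0,0],"rotation":[0,0,-0.08]},
    {"translation":[0,0,0],"rotation":[0,0,-0.08]},
    {"translation":[0,0,0],"rotation":[0,0,-0.08]},
    {"translation":[0,0,0],"rotation":[0,0,-0.08]},
    {"translation":[0,0,0],"rotation":[0,0,-0.08]},
    {"translation":[0,0,0],"rotation":[0,0,-0.08]},
    {"translation":[0,0,0],"rotation":[0,0,-0.08]},
    {"translation":[0,0,0],"rotation":[0,0,-0.08]},
    {"translation":[0,0,0],"rotation":[0,0,-0.08]},
    {"translation":[0,0,0],"rotation":[0,0,-0.08]}
  ]
}}

```text
t: 32.8
ee_pos: [0.5861, -0.0178, 0.0593]
tcp_rot: [179.9, -0.0, 103.2]
contact_force: [5.3, 1.8, -4.4]
opening: 0.0118
gripper_force: 30.0
```

```bash
python3 st.py
```

```text
t 32.8 pos [ 0.5861 -0.0178  0.0593] rot [ 1.7991e+02 -2.0000e-02  1.0316e+02] F [ 5.3  1.8 -4.4] M [ 0.35 -1.51 -0.2 ] open 0.0118 gf 30.0
shift [ 0.004 -0.016  0.009]
q [ 39.1  26.2 -48.8 101.5  22.   62.3  -4. ]
```

Force and moment have risen, which means the end stop, at about 65°. I'll back off about 2° and lift gently.

>>> {"name": "carry_out", "arguments": {
  "rows": [
    {"translation":[0,0,0],"rotation":[0,0,0.12]},
    {"translation":[0,0,0],"rotation":[0,0,0.12]},
    {"translation":[0,0,0],"rotation":[0,0,0]},
    {"translation":[0,0,0],"rotation":[0,0,0]},
    {"translation":[0,0,-0.02],"rotation":[0,0,0]},
    {"translation":[0,0,-0.02],"rotation":[0,0,0]},
    {"translation":[0,0,-0.02],"rotation":[0,0,0]},
    {"translation":[0,0,-0.02],"rotation":[0,0,0]},
    {"translation":[0,0,-0.02],"rotation":[0,0,0]},
    {"translation":[0,0,-0.02],"rotation":[0,0,0]}
  ]
}}

```text
t: 34.05
ee_pos: [0.5851, -0.0183, 0.0637]
tcp_rot: [-180.0, -0.0, 101.1]
contact_force: [4.8, 1.6, -4.6]
opening: 0.0116
gripper_force: 30.0
```

```bash
python3 st.py
```

```text
t 34.05 pos [ 0.5851 -0.0183  0.0637] rot [-179.95   -0.    101.06] F [ 4.8  1.6 -4.6] M [ 0.26 -1.39 -0.12] open 0.0116 gf 30.0
shift [0.012 0.012 0.118]
q [ 39.   25.7 -48.6 101.4  21.4  62.8  -5.7]
```

```bash
python3 - <<'E'
from h import *
for n in ['side','wrist']: snap(n,n+'14')
a=cv2.imread('pics/side14.png'); b=cv2.imread('pics/wrist14.png')
cv2.imwrite('pics/c14.png',cv2.resize(cv2.hconcat([a,b]),(800,300),interpolation=cv2.INTER_AREA))
go(None)
E
```

```text
t 34.15 pos [ 0.5852 -0.0184  0.0638] rot [-179.95    0.    101.05] F [ 5.2  1.6 -4.3] M [ 0.3  -1.34 -0.15] open 0.0119 gf 30.0
```

View pics/c14.png

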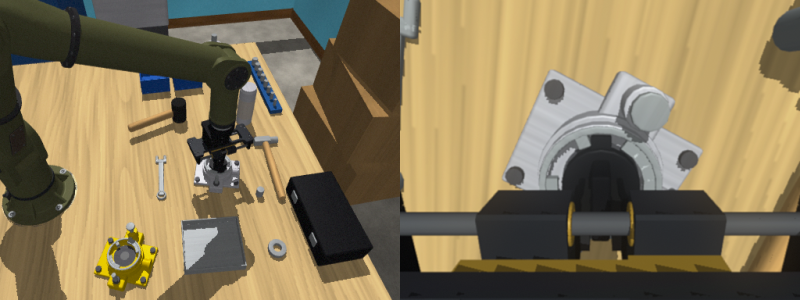

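>>> {"name": "carry_out", "arguments": {
  "rows": [
    {"translation":[0,0,-0.02],"rotation":[0,0,0]},
    {"translation":[0,0,-0.02],"rotation":[0,0,0]},
    {"translation":[0,0,-0.02],"rotation":[0,0,0]},
    {"translation":[0,0,-0.02],"rotation":[0,0,0]},
    {"translation":[0,0,-0.02],"rotation":[0,0,0]},
    {"translation":[0,0,-0.02],"rotation":[0,0,0]},
    {"translation":[0,0,-0.02],"rotation":[0,0,0]},
    {"translation":[0,0,0],"rotation":[0,0,0]},
    {"translation":[0,0,0],"rotation":[0,0,0]},
    {"translation":[0,0,0],"rotation":[0,0,0]}
  ]
}}

```text
t: 35.4
ee_pos: [0.5851, -0.0185, 0.0695]
tcp_rot: [-179.9, 0.0, 101.1]
contact_force: [4.8, 1.1, -3.7]
opening: 0.0121
gripper_force: 30.0
```

```bash
python3 - <<'E'
from h import *
go(None)
p,d,K,T=snap('wrist','w15'); W=cloud(d,K,T)
for n in ['14','15']:
    z=np.load('pics/'+('wrist14' if n=='14' else 'w15')+'.npz'); W=cloud(z['d'],z['K'],z['T'])
    m=(z['d']>0)&(z['p'].max(-1)<70)&(np.hypot(W[...,0]-.5855,W[...,1]+.018)<.03)
    h=W[...,2][m]; print(n,m.sum(),np.histogram(h,bins=np.arange(.036,.1,.004)))
E
```

```text
t 35.4 pos [ 0.5851 -0.0185  0.0695] rot [-1.7994e+02  2.0000e-02  1.0105e+02] F [ 4.8  1.1 -3.7] M [ 0.16 -1.29 -0.13] open 0.0121 gf 30.0
14 14145 (array([  24,   81,   31,  140,  598, 2402,   72,  151,  159,  158,  202,
        198,  292, 1514,  171]), array([0.036, 0.04 , 0.044, 0.048, 0.052, 0.056, 0.06 , 0.064, 0.068,
       0.072, 0.076, 0.08 , 0.084, 0.088, 0.092, 0.096]))
15 14261 (array([  39,  155,    0,    2,   85,  180, 2877,   57,  115,  161,  166,
        181,  202,  224, 1447]), array([0.036, 0.04 , 0.044, 0.048, 0.052, 0.056, 0.06 , 0.064, 0.068,
       0.072, 0.076, 0.08 , 0.084, 0.088, 0.092, 0.096]))
```

>>> {"name": "carry_out", "arguments": {
  "rows": [
    {"translation":[0,0,-0.1],"rotation":[0,0,0]},
    {"translation":[0,0,-0.2],"rotation":[0,0,0]},
    {"translation":[0,0,-0.3],"rotation":[0,0,0]},
    {"translation":[0,0,-0.4],"rotation":[0,0,0]},
    {"translation":[0,0,-0.4],"rotation":[0,0,0]},
    {"translation":[0,0,-0.4],"rotation":[0,0,0]},
    {"translation":[0,0,-0.2],"rotation":[0,0,0]},
    {"translation":[0,0,0],"rotation":[0,0,0]},
    {"translation":[0,0,0],"rotation":[0,0,0]},
    {"translation":[0,0,0],"rotation":[0,0,0]}
  ]
}}

```text
t: 36.7
ee_pos: [0.5847, -0.0184, 0.1488]
tcp_rot: [-179.9, -0.0, 101.1]
contact_force: [0.3, 0.5, -1.3]
opening: 0.0117
gripper_force: 30.0
```

```bash
python3 - <<'E'
from h import *
for fn in ['top0','side0']:
    z=np.load(f'pics/{fn}.npz');W=cloud(z['d'],z['K'],z['T']);p=z['p'].astype(int)
    g=(z['d']>0)&(p.max(-1)-p.min(-1)<22)&(abs(W[...,0]-.44)<.13)&(abs(W[...,1]+.268)<.12)&(W[...,2]>.001)&(W[...,2]<.034)
    nl,L,st,ce=cv2.connectedComponentsWithStats(g.astype(np.uint8)); k=1+st[1:,4].argmax(); m=(L==k)
    print(fn,m.sum(),cv2.minAreaRect(W[m][:,:2].astype(np.float32)*1000), np.median(W[...,2][m]))
s=go([.44,-.268,.126]); print(s['qpos'].round(1))
E
```

```text
top0 2968 ((502.5271301269531, -273.2615966796875), (162.09934997558594, 146.3979949951172), 85.0956039428711) 0.004295002238822343
side0 4253 ((503.8289489746094, -261.01025390625), (164.80404663085938, 146.35536193847656), 85.0519790649414) 0.005558518977961446
t 36.7 pos [ 0.5847 -0.0184  0.1488] rot [-1.7987e+02 -2.0000e-02  1.0105e+02] F [ 0.3  0.5 -1.3] M [-0.02 -0.18  0.01] open 0.0117 gf 30.0
shift [-5.431 -4.745  0.579]
[ 41.6  20.5 -51.2  96.6  16.8  71.1  -2.3]
```

>>> {"name": "carry_out", "arguments": {
  "rows": [
    {"translation":[-0.4,-0.224,0],"rotation":[0,0,0]},
    {"translation":[-0.7,-0.391,0.1],"rotation":[0,0,0]},
    {"translation":[-0.8,-0.447,0.2],"rotation":[0,0,0]},
    {"translation":[-0.9,-0.503,0.2],"rotation":[0,0,0]},
    {"translation":[-0.9,-0.503,0.2],"rotation":[0,0,0]},
    {"translation":[-0.8,-0.447,0.2],"rotation":[0,0,0]},
    {"translation":[-0.7,-0.391,0.2],"rotation":[0,0,0]},
    {"translation":[-0.5,-0.28,0.2],"rotation":[0,0,0]},
    {"translation":[0,0,0],"rotation":[0,0,0]},
    {"translation":[0,0,0],"rotation":[0,0,0]}
  ]
}}

```text
t: 37.95
ee_pos: [0.5044, -0.2651, 0.098]
tcp_rot: [-180.0, -0.0, 101.1]
contact_force: [-0.1, 0.9, -1.3]
opening: 0.0116
gripper_force: 30.0
```

```bash
python3 - <<'E'
from h import *
go([.503,-.267,.0245],[180,0,101])
p,d,K,T=snap('side','side16'); W=cloud(d,K,T)
m=(d>0)&(p.max(-1)<60)&(np.hypot(W[...,0]-.503,W[...,1]+.267)<.04)&(W[...,2]>.055)&(W[...,2]<.13)
print(m.sum(),np.percentile(W[m],[1,99],axis=0).round(4))
cv2.imwrite('pics/c16.png',cv2.resize(cv2.cvtColor(p,cv2.COLOR_RGB2BGR)[170:350,180:360],(480,480)))
E
```

```text
t 37.95 pos [ 0.5044 -0.2651  0.098 ] rot [-1.7999e+02 -4.0000e-02  1.0114e+02] F [-0.1  0.9 -1.3] M [-0.01 -0.12  0.01] open 0.0116 gf 30.0
shift [-0.042 -0.044  1.837]
turn [-0.001 -0.004  0.017]
309 [[ 0.4778 -0.2987  0.0838]
 [ 0.5289 -0.2575  0.1272]]
```

View pics/c16.png

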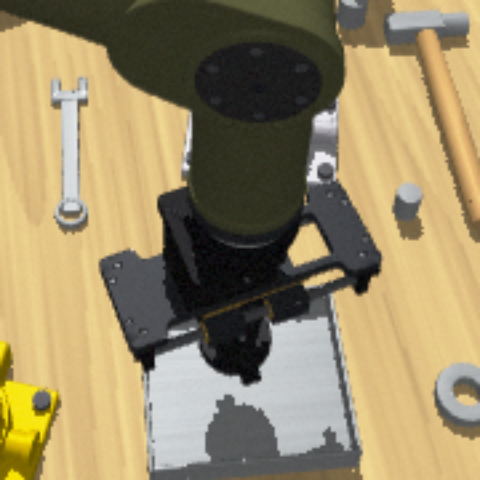

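The cap is level over the middle of the tray, at about (240,345). I'll lower it.

>>> {"name": "carry_out", "arguments": {
  "rows": [
    {"translation":[-0.04,-0.04,0.3],"rotation":[0,0,0]},
    {"translation":[0,0,0.4],"rotation":[0,0,0]},
    {"translation":[0,0,0.4],"rotation":[0,0,0]},
    {"translation":[0,0,0.35],"rotation":[0,0,0]},
    {"translation":[0,0,0.2],"rotation":[0,0,0]},
    {"translation":[0,0,0.1],"rotation":[0,0,0]},
    {"translation":[0,0,0.03],"rotation":[0,0,0]},
    {"translation":[0,0,0.03],"rotation":[0,0,0]},
    {"translation":[0,0,0.03],"rotation":[0,0,0]},
    {"translation":[0,0,0],"rotation":[0,0,0]}
  ]
}}

```text
t: 39.25
ee_pos: [0.5025, -0.2686, 0.0242]
tcp_rot: [-179.9, 0.0, 101.0]
contact_force: [-0.9, -0.8, -0.9]
opening: 0.0119
gripper_force: 30.0
```

```bash
python3 - <<'E'
from h import *
go([.503,-.267,.0235])
E
```

```text
t 39.25 pos [ 0.5025 -0.2686  0.0242] rot [-1.7995e+02  2.0000e-02  1.0105e+02] F [-0.9 -0.8 -0.9] M [ 0.03 -0.08  0.03] open 0.0119 gf 30.0
shift [0.036 0.021 0.018]
```

Now I'll lower about 1 mm more, open, and rise.

>>> {"name": "carry_out", "arguments": {
  "rows": [
    {"translation":[0,0,0.03],"rotation":[0,0,0]},
    {"translation":[0,0,0],"rotation":[0,0,0]},
    {"translation":[0,0,0],"rotation":[0,0,0]},
    {"translation":[0,0,0],"rotation":[0,0,0]},
    {"translation":[0,0,0],"rotation":[0,0,0]},
    {"translation":[0,0,0],"rotation":[0,0,0]},
    {"translation":[0,0,0],"rotation":[0,0,0]},
    {"translation":[0,0,-0.2],"rotation":[0,0,0]},
    {"translation":[0,0,-0.5],"rotation":[0,0,0]},
    {"translation":[0,0,-0.8],"rotation":[0,0,0]}
  ],
  "jaw": 0.5
}}

```text
t: 40.5
ee_pos: [0.5022, -0.2682, 0.0841]
tcp_rot: [-179.9, -0.0, 101.1]
contact_force: [0.6, -1.2, 0.4]
opening: 0.0437
gripper_force: 0.0
```

>>> {"name": "carry_out", "arguments": {
  "rows": [
    {"translation":[0,0,-0.9],"rotation":[0,0,0]},
    {"translation":[0,0,-0.9],"rotation":[0,0,0]},
    {"translation":[0,0,-0.9],"rotation":[0,0,0]},
    {"translation":[0,0,-0.5],"rotation":[0,0,0]},
    {"translation":[0,0,0],"rotation":[0,0,0]},
    {"translation":[0,0,0],"rotation":[0,0,0]},
    {"translation":[0,0,0],"rotation":[0,0,0]},
    {"translation":[0,0,0],"rotation":[0,0,0]},
    {"translation":[0,0,0],"rotation":[0,0,0]},
    {"translation":[0,0,0],"rotation":[0,0,0]}
  ]
}}

```text
t: 41.75
ee_pos: [0.5026, -0.2684, 0.2108]
tcp_rot: [-179.9, -0.0, 101.1]
contact_force: [0.9, -0.9, -0.1]
opening: 0.0436
gripper_force: 0.0
```

```bash
python3 - <<'E'
from pin import *
go(None); pin('17')
for n in ['side','wrist']:
    p,d,K,T=snap(n,n+'17'); W=cloud(d,K,T)
    m=(d>0)&(p.max(-1)<60)&(np.hypot(W[...,0]-.503,W[...,1]+.267)<.06)&(W[...,2]>.012)&(W[...,2]<.07)
    if m.sum(): print(n,m.sum(),np.percentile(W[m],[1,50,99],axis=0).round(4))
a=cv2.imread('pics/side17.png'); b=cv2.imread('pics/wrist17.png')
cv2.imwrite('pics/c17.png',cv2.resize(cv2.hconcat([a,b]),(800,300),interpolation=cv2.INTER_AREA))
E
```

```text
t 41.75 pos [ 0.5026 -0.2684  0.2108] rot [-179.93   -0.    101.05] F [ 0.9 -0.9 -0.1] M [-0.06 -0.07 -0.04] open 0.0436 gf 0.0Traceback (most recent call last):
  File "<stdin>", line 2, in <module>
  File "pin.py", line 7, in pin
    print('pin',m.sum(),np.percentile(q[...,2][m],[50,75,90,97]).round(4), 'topmost row',np.where(m)[0].min())
                        ~~~~~~~~~~~~~^^^^^^^^^^^^^^^^^^^^^^^^^^^
    return _quantile_unchecked(
        a, q, axis, out, overwrite_input, method, keepdims, weights)
    return _ureduce(a,
                    func=_quantile_ureduce_func,
    ...<5 lines>...
                    overwrite_input=overwrite_input,
                    method=method)
    r = func(a, **kwargs)
    result = _quantile(arr,
                       quantiles=q,
    ...<2 lines>...
                       out=out,
                       weights=wgt)
    slices_having_nans = np.isnan(arr[-1, ...])
                                  ~~~^^^^^^^^^
IndexError: index -1 is out of bounds for axis 0 with size 0
```

The arm hides the pin from the side camera. I'll check the cap with the wrist camera and the pin with the top camera.

```bash
python3 - <<'E'
from h import *
p,d,K,T=snap('wrist','wrist17'); W=cloud(d,K,T)
m=(d>0)&(p.max(-1)<70)&(np.hypot(W[...,0]-.503,W[...,1]+.267)<.045)&(W[...,2]>.008)&(W[...,2]<.07)
P=W[m]; print(m.sum(),np.histogram(P[:,2],bins=np.arange(.008,.064,.004))[0])
t=P[P[:,2]>.044]; print('bar top',t.mean(0),t[:,2].min(),t[:,2].max()); f=P[(P[:,2]>.01)&(P[:,2]<.022)]
A=np.c_[f[:,:2],np.ones(len(f))];k=np.linalg.lstsq(A,f[:,2],rcond=None)[0];print('disc plane',k,f.mean(0))
p,d,K,T=snap('top','top17')
for q in [cloud(d,K,T),cloud(*[np.load('pics/top0.npz')[i] for i in 'dKT'])]:
    m=(np.hypot(q[...,0]-.603,q[...,1]-.0437)<.011)&(q[...,2]>.066)&(q[...,2]<.1)
    print('pin',m.sum(),np.median(q[...,2][m]) if m.sum() else '')
    m=(abs(q[...,0]-.495)<.02)&(abs(q[...,1]-.27)<.02)&(q[...,2]>.06); print('mallet',m.sum(),np.median(q[...,2][m]) if m.sum() else '')
E
```

```text
2138 [122 750 723   5   7   8   5  11   6  97 404   0   0]
bar top [ 0.50214035 -0.26677423  0.04871591] 0.04423066309197232 0.05119242472307872
disc plane [ 0.00040315 -0.01564452  0.01127095] [ 0.50166208 -0.26466859  0.01561381]
pin 61 0.07538974137405352
mallet 251 0.08740036763699399
pin 62 0.08936677232358464
mallet 262 0.08740313680773892
```

View pics/wrist17.png

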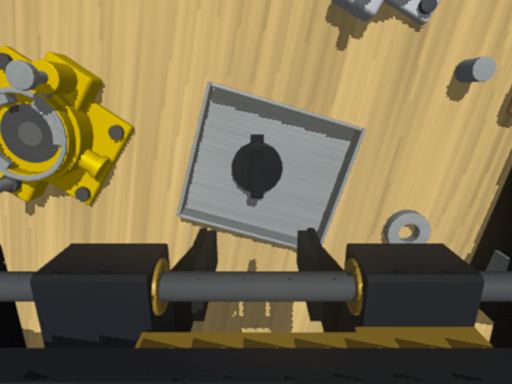

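The cap lies flat, bar up, near the tray centre at about (257,167). The pin head measures about 75.4 mm, so the pin is home, and the mallet stands where it was put.

```bash
python3 -c "
from cell import r
print(r.job_done())"
```

```text
the job is handed in; nothing more can be done
None
```

The job is handed in: the pin is home, the mallet is standing back on the bench, and the cap lies flat, bar up, near the tray centre; the verdict was not shown.

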